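# Load the power-module carrier and slide it under the test bay

### The arm

A 7-joint arm with a two-finger parallel gripper is mounted at the origin on the work surface. World frame = base frame: x ahead of the robot, y to its left, z up, the work surface at z = 0. Lengths are in m, angles in rad, forces in N, time in s.
With the tool pointing down it reaches from about 0.4 to 0.85 m from the base axis. Payload 10.4 kg.
Tool frame: the origin (TCP) lies at the very end of the fingers, on their centre line; the grasp point (between the pads) lies 19 mm behind it; z points along the fingers, y is the line along which they close (so a half turn about z gives the same grasp; the last joint's range is limited). The gripper opens to 85 mm and grips with 20 to 120 N. Pads are 22 mm wide; open, the fingers measure 114 mm over their backs; the gripper's body (76 mm by 85 mm) begins 54 mm behind the grasp point. The pads swing forward as they close: fully open they stand 13 mm farther back than shut.
Start: joints at [1.089, 0.332, -0.065, 1.46, 0.022, 1.35, -0.088], TCP at [0.277, -0.56, 0.231] pointing down, gripper open.
Joint ranges: [-2.6, 2.6], [-0.5, 2.12], [-1.47, 1.34], [0.16, 2.42], [-1.27, 4.41], [0.06, 2.06], [-2.6, 2.6]. Speed limits (rad/s): [2.22, 2.22, 2.79, 2.79, 3.14, 3.14, 3.14].

### API

Orientations are given as [roll, pitch, yaw] about the fixed x, y, z axes, in that order (R = Rz(yaw) Ry(pitch) Rx(roll)).
In Python, from workcell import readout, eyes, manip gives the robot as it stands.
- The arm moves only by the tool servo_tool, never from a script. Its argument "steps" is text: rows parted by semicolons, each of 6 numbers parted by spaces: the shift along the tool's x, y, z in mm, then the turn, a rotation vector about the tool's x, y, z in rad. A call has 1 to 10 rows; each row shifts and turns the commanded pose from where the row before left it, along the tool's axes as they then stand; what a row does not reach is not made up. A row lasts 1/12 s, in which the tool goes at most 41.7 mm and 7.16 degrees, less where a joint would pass 70% of its speed; a pose out of reach is approached as far as the arm can. A call with a gripper value outside its range is refused whole. "fingers" is the finger opening in mm, from 0 to 85.4, set as the call begins (left out, the last holds). The fingers move at their own pace and stop on an object; "squeeze" is the grip in N (left out, the last holds). Time passes only in rows, so rows that do not move let the fingers close. It gives the time, the measured TCP pose, the force, the opening and the grip force at its end, in the units of the state.
- readout.sense(): the state, without advancing time (a new reading comes with each control period).
- eyes.camera(name): name is "scene" or "top" or "wrist"; returns a dict with "color" (400x640x3 uint8, blue, green, red), "K" (3x3 intrinsics, pixels), "world_to_cam" (4x4, takes a point from world to camera coordinates). Camera axes: x right, y up, looking along -z (the intrinsics and any distortion apply to the point x, -y, -z); pixel columns grow to the right and rows downward; lengths in m; the calibration is good to about 2 mm. A picture is of the moment at which its call begins. There is no depth.
- manip.close_job(): hands the job in; it is judged then, once.
The state is a dict: "time": time; "qpos": joint angles; "qd": joint speeds; "tau": joint torques, N m; "tcp_pos": TCP position; "tcp_rot": TCP orientation; "force": force on the tool from outside, world axes, zero at the start; "moment": the same for the moment, N m; "gripper_width": opening from 0.0 (shut) to 1.0 (fully open); "grip_force": force on a finger pad.
Only numpy, scipy, OpenCV 4.12 (cv2) and the standard library are available. Lean on these libraries where they do the work, as an engineer would, in place of code of your own. Each camera call takes 0.05 s, during which the arm holds its last target. There are 200 camera calls.

### The job

Build the test stack on the carrier tray, one part at a time: the low finned heat sink down in the tray's pocket, then the circuit-board module chip-up and centred on the heat sink, then the shield can, open side down, centred over the module's chip, each part lying lengthwise along the tray. Then slide the loaded carrier along the bench, without lifting it, straight in under the low roof of the test bay until it is against the back stop, with the stack still in place, and let go. Leave the tall pin heat sink, the solder reel and the tip-cleaner tin where they are.

Things in the scene. Friction and masses are not known exactly. Their poses are not given: they have to be found in the camera images.
- bay: Fixed test bay: low grey bridge, fan guard on its roof, black housing behind (85 high, 170 wide). Origin: on the bench, centre of the bridge's footprint, 100 (x) by 116 (y). x points in: open mouth at x = -50, roughly facing the robot; face of the back stop at x = +46. 100 free between the side walls; roof underside 58 above the bench, top 66. Sizes in mm.
- carrier: Loose blue plastic tray, about 350 g, in front of the mouth. Origin: centre of its underside. Tray 92 (x) by 72 (y), 13 mm high; pocket 76 by 56, floor 5 above the bench. On a neck on its -x side a blue grip block 24 (x) by 16 (y), 34 high from the bench, centred at x = -92, y = 0; it stays outside. The +x side goes in first; against the stop its origin is at the bay's origin.
- heatsink: Low finned aluminium heat sink, about 110 g, 64 (x, along the fins) by 44 (y), 20 mm high. Origin: centre of its underside, z up.
- module: Module, about 60 g: green board 76 (x) by 50 (y), 4 thick, on a copper base 44 by 34, 5 mm high (board's underside at 5, top at 9). On top a black chip 18 by 16, 4 high, at the centre and a white connector 4 by 34, 5 high, along the +x edge. Either end may point into the bay. Origin: centre of the base's underside, z up.
- can: Steel shield can, about 35 g: a plain box 46 (x) by 36 (y), 14 mm high, open underneath, walls and top 2 thick. It lies open side down. Origin: centre of its open lower edge, z up. On the module it stands on the board around the chip, not touching the connector.
- tall_sink: Tall aluminium pin heat sink 40 by 40, 40 mm high; not for this job (it would be too high for the bay), to be left alone. Origin: centre of its underside.
- reel: Solder reel standing on its flange, diameter 60, 40 mm high; to be left alone. Origin: centre of its underside.
- tin: Open round steel tip-cleaner tin with brass wool, diameter 64, 40 mm high (wool to 42); to be left alone. Origin: centre of its underside.
Things that resemble listed ones, but are neither listed nor needed, are in the scene too. Of the things shaped like the carrier, the blue one is meant. What is shaped like the heatsink but brown is not meant.

How it is judged:
By the outcome, as a careful person would: the job done as asked, in the order asked, and still so for the second after the job is handed in, with the robot touching nothing.
It also fails if it takes over 106 s, if anything falls off the work surface, if the arm or the gripper's body presses on something with over 40 N, if the wrist force passes 120 N, or if a joint passes its speed limit or range.

## Working session

There is one attempt and no reset: what is moved stays moved. The work goes in short steps, Python scripts to look and compute and a tool call to move; the robot and the scene stay as the last step left them, time stands still between calls to the robot, and variables do not carry over. Pictures are saved under pics/ and viewed, at most 16 in all, crops included, and the job is handed in when it is done.

Besides the shell and the picture viewer there is one more tool, called after "Call:" by a JSON object that holds its "op" and its "data", one argument or row to a line. servo_tool: Moves the arm, as the interface text tells. Its arguments: {"type":"object","properties":{"steps":{"type":"string"},"fingers":{"type":"number"},"squeeze":{"type":"number"}},"required":["steps"]}

```bash
ls; mkdir -p pics; python3 - <<'E'
from workcell import readout, eyes
import cv2,pickle
s=readout.sense();print(s['time'],s['tcp_pos'],s['tcp_rot'])
for n in ("scene","top"):
    c=eyes.camera(n);cv2.imwrite(f"pics/{n}0.png",c['color']);pickle.dump(c,open(f"pics/{n}0.pkl","wb"));print(n,c.keys(),c['K'].round(1).tolist(),c['world_to_cam'].round(3).tolist())
E
```

```text
pics
0.0 [ 0.27663224 -0.56003089  0.23052016] [-3.14017301e+00  6.44956619e-05  4.58829826e-01]
scene dict_keys(['color', 'K', 'world_to_cam']) [[428.6, 0.0, 320.8], [0.0, 428.6, 202.8], [0.0, 0.0, 1.0]] [[-0.738, 0.675, -0.004, 0.405], [-0.49, -0.531, 0.691, 0.225], [0.465, 0.512, 0.723, -1.554], [0.0, 0.0, 0.0, 1.0]]
top dict_keys(['color', 'K', 'world_to_cam']) [[498.5, 0.0, 316.5], [0.0, 498.5, 197.9], [0.0, 0.0, 1.0]] [[0.022, -1.0, 0.009, -0.001], [0.991, 0.023, 0.129, -0.559], [-0.13, 0.006, 0.992, -1.571], [0.0, 0.0, 0.0, 1.0]]
```

View pics/scene0.png

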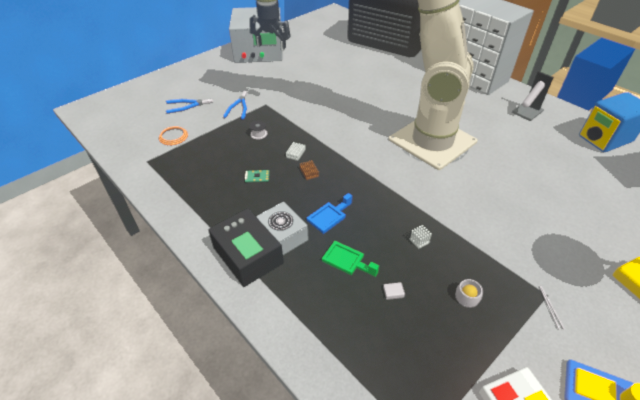

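View pics/top0.png

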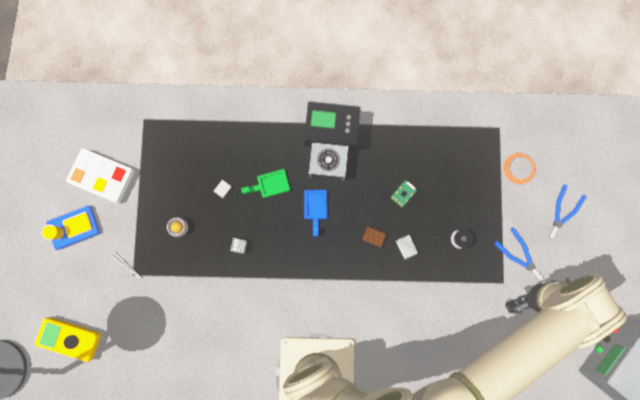

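The top view shows the bay at (328,160), the blue carrier at (316,208) with its grip at (316,230), and a green lookalike tray at (272,183). The module is at (403,193) and the brown lookalike sink at (374,237). The two pale boxes at (222,188) and (406,246) must be the can and the heat sink. I'll enlarge the crops to tell them apart.

```bash
python3 - <<'E'
import cv2,numpy as np
t=cv2.imread("pics/top0.png");s=cv2.imread("pics/scene0.png")
def cr(im,x,y,w,h,f): return cv2.resize(im[y:y+h,x:x+w],None,fx=f,fy=f,interpolation=cv2.INTER_CUBIC)
A=cr(t,290,130,160,140,5);cv2.imwrite("pics/c1.png",A[:600])
a=cr(t,202,168,40,40,10);b=cr(t,386,226,40,40,10)
c=cr(s,374,270,40,30,10);d=cr(s,276,136,40,30,10)
a=a[50:350];b=b[50:350]
cv2.imwrite("pics/c2.png",np.vstack([np.hstack([a,b]),np.hstack([c,d])]))
E
```

```text
(no output)
```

View pics/c2.png

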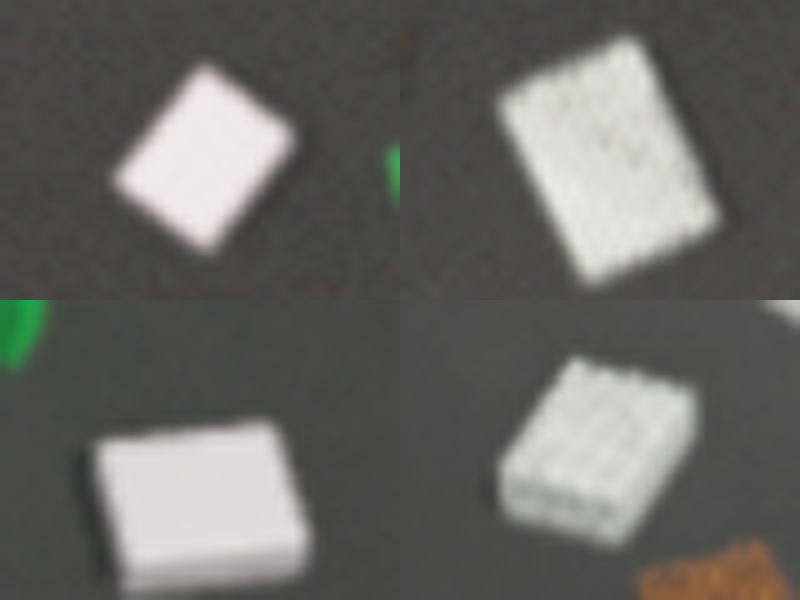

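View pics/c1.png

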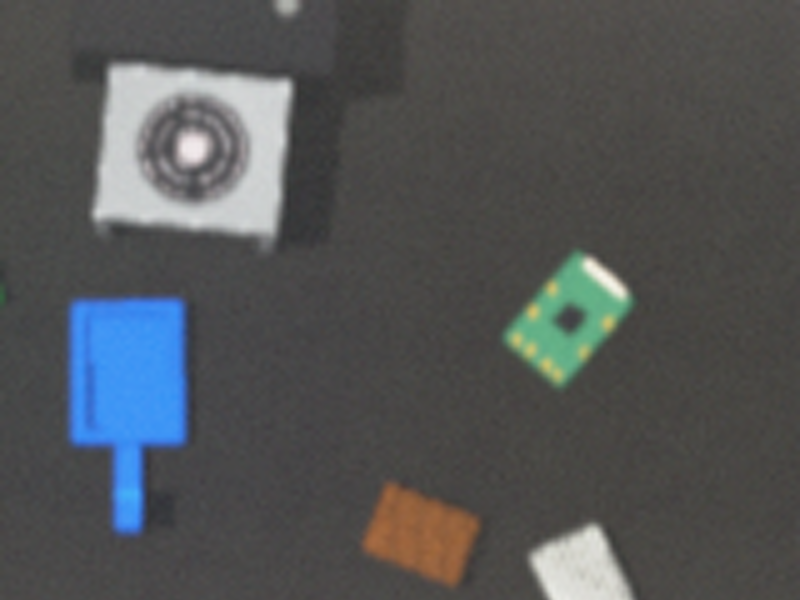

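Can or heat sink: (222,188) is smooth, plain and smaller, so it's the can. (406,246) is pale, larger and has fin ridges, so it's the heat sink. (374,237) is the brown sink, which isn't meant, and the blue tray at (316,208) is the carrier. I've read the corners off the crops and will compute positions from them.

```bash
cat > h.py <<'E'
import numpy as np,cv2,pickle
from scipy.spatial.transform import Rotation as R
def ray(c,uv,z):
    "pixel(s) -> world point on plane z"
    uv=np.atleast_2d(uv).astype(float);K=c['K'];T=c['world_to_cam']
    d=np.c_[(uv[:,0]-K[0,2])/K[0,0],-(uv[:,1]-K[1,2])/K[1,1],-np.ones(len(uv))]
    Rt=T[:3,:3];o=-Rt.T@T[:3,3];d=d@Rt
    return o+d*((z-o[2])/d[:,2])[:,None]
def proj(c,P):
    p=np.atleast_2d(P)@c['world_to_cam'][:3,:3].T+c['world_to_cam'][:3,3]
    return np.c_[c['K'][0,0]*p[:,0]/-p[:,2]+c['K'][0,2],c['K'][1,1]*-p[:,1]/-p[:,2]+c['K'][1,2]]
def rect(c,uv,z):
    P=ray(c,uv,z)[:,:2];e=[np.linalg.norm(P[(i+1)%4]-P[i])*1e3 for i in range(4)]
    i=0 if e[0]+e[2]>e[1]+e[3] else 1
    d=(P[(i+1)%4]-P[i])-(P[(i+3)%4]-P[(i+2)%4])
    return P.mean(0).round(4),np.degrees(np.arctan2(d[1],d[0])).round(1),np.round(e,1)
def go(target,rpy,s):
    "tool-frame shift mm and rotvec from state s to target"
    A=R.from_euler('xyz',s['tcp_rot']);B=R.from_euler('xyz',rpy)
    return A.inv().apply(np.array(target)-s['tcp_pos']).__mul__(1e3).round(1),(A.inv()*B).as_rotvec().round(3)
E
python3 - <<'E'
from h import *
c=pickle.load(open("pics/top0.pkl","rb"))
f=lambda q,x,y,s:np.array(q)/s+[x,y]-0.5+.5/s
print("can",rect(c,f([(205,115),(297,185),(208,302),(113,230)],202,168,10),.014))
print("hs",rect(c,f([(232,86),(320,272),(190,334),(98,150)],386,226,10),.020))
print("mod",rect(c,f([(578,250),(633,300),(562,387),(504,338)],290,130,5),.009),ray(c,f([(605,278)],290,130,5),.014))
print("car",rect(c,f([(70,300),(186,298),(187,444),(70,444)],290,130,5),.013),"grip",rect(c,f([(115,488),(141,488),(141,533),(115,533)],290,130,5),.034))
print("bay",rect(c,f([(110,65),(293,80),(280,237),(95,220)],290,130,5),.066))
for n,q in dict(tall=(238,245),reel=(462,239),tin=(177,227),brown=(374,237)).items(): print(n,ray(c,[q],.04).round(3))
E
```

```text
can (array([0.5864, 0.3209]), np.float64(144.5), array([38.4, 47.8, 39.5, 48. ]))
hs (array([ 0.4096, -0.282 ]), np.float64(-153.8), array([65.6, 46.7, 65.4, 48.4]))
mod (array([ 0.5843, -0.2742]), np.float64(141.1), array([48.7, 75.1, 49.5, 77.1])) [[ 0.61103427 -0.29681667  0.014     ]]
car (array([0.5423, 0.0151]), np.float64(-178.5), array([76.1, 96.1, 76.2, 94.7])) grip (array([0.4501, 0.0134]), np.float64(-178.7), array([16.7, 28.8, 16.6, 28.8]))
bay (array([ 0.6793, -0.0239]), np.float64(-93.7), array([117.9, 102.6, 118.3, 101.5]))
tall [[0.402 0.257 0.04 ]]
reel [[ 0.437 -0.455  0.04 ]]
tin [[0.455 0.454 0.04 ]]
brown [[ 0.437 -0.174  0.04 ]]
```

```bash
python3 - <<'E'
from h import *
from workcell import readout
s=readout.sense()
print(go([.4096,-.282,.20],[np.pi,0,np.radians(26.2)],s))
print(go([.4096,-.282,.20],[np.pi,0,s['tcp_rot'][2]],s),s['tcp_rot'])
E
```

```text
(array([ 242.4, -190.4,   30.8]), array([-0.001,  0.   ,  0.002]))
(array([ 242.4, -190.4,   30.8]), array([-0.001,  0.   , -0.   ])) [-3.14030694e+00  4.84055076e-05  4.58798551e-01]
```

Call:
{"op": "servo_tool", "data": {
  "steps": "20 -16 2;",
  "fingers": 70,
  "squeeze": 40
}}

```text
invalid input at $.steps[0]: expected 6 numbers
```

Call:
{"op": "servo_tool", "data": {
  "steps": "30 -23.5 4 0 0 0;30 -23.5 4 0 0 0;30 -23.5 4 0 0 0;30 -23.5 4 0 0 0;30 -23.5 4 0 0 0;30 -23.5 4 0 0 0;30 -23.5 4 0 0 0;32.4 -25.9 2.8 0 0 0;0 0 0 0 0 0;0 0 0 0 0 0",
  "fingers": 70,
  "squeeze": 40
}}

```text
time: 0.93
tcp_pos: [0.4107, -0.28, 0.2003]
tcp_rot: [-3.141, 0.0, 0.464]
force: [-0.0, -1.6, 0.1]
gripper_width: 0.825
grip_force: 0.0
```

```bash
cat >> h.py <<'E'
def shot(n,name="wrist"):
    from workcell import eyes
    c=eyes.camera(name);pickle.dump(c,open(f"pics/{n}.pkl","wb"));cv2.imwrite(f"pics/{n}.png",c['color']);return c
E
python3 -c "
from h import *
c=shot('w1')
print(proj(c,[[.4096,-.282,.02]]))"
```

```text
[[314.71395258 177.32569813]]
```

View pics/w1.png

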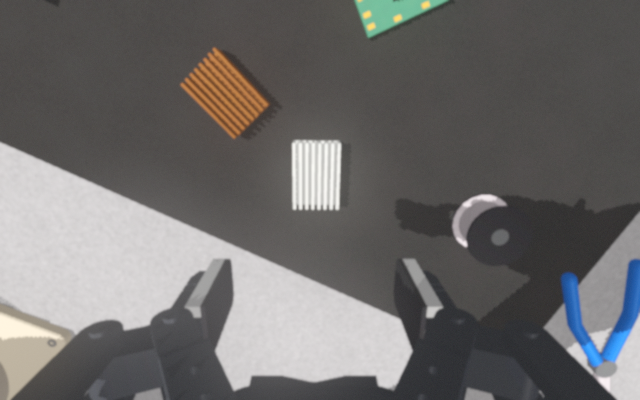

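The wrist view shows the finned heat sink squarely aligned, with corners near (292,140), (341,140), (340,210) and (292,210). The brown lookalike is at (225,92).

```bash
python3 - <<'E'
from h import *
from workcell import readout
c=pickle.load(open('pics/w1.pkl','rb'));s=readout.sense()
g=c['color'][120:230,270:360].min(2);m=(g>150).astype(np.uint8)
m=cv2.morphologyEx(m,cv2.MORPH_CLOSE,np.ones((5,5)))
b=cv2.minAreaRect(cv2.findNonZero(m));print(b)
q=cv2.boxPoints(b)+[270,120];print(q)
r=rect(c,q,.02);print(r)
print(rect(c,[(292,140),(341,140),(340,210),(292,210)],.02))
print(go([*r[0],.007],[np.pi,0,np.radians(26.2)],s),s['tcp_rot'])
E
```

```text
((46.49999237060547, 54.49999237060547), (48.99999237060547, 68.99998474121094), 0.0)
[[291.99999619 208.99998474]
 [291.99999619 140.        ]
 [340.99998474 140.        ]
 [340.99998474 208.99998474]]
(array([ 0.4119, -0.2827]), np.float64(26.7), array([66.5, 44.7, 66.5, 47.5]))
(array([ 0.4113, -0.2827]), np.float64(-153.7), array([44.7, 67.6, 46.6, 67.6]))
(array([  1.5,   1.6, 193.4]), array([0.   , 0.   , 0.003])) [3.14159218e+00 3.86611238e-04 4.60490950e-01]
```

Call:
{"op": "servo_tool", "data": {
  "steps": "1 1.5 38 0 0 0;0 0 38 0 0 0;0 0 38 0 0 0;0 0 38 0 0 0;0 0 25 0 0 0;0 0 10 0 0 0;0 0 6.4 0 0 0;0 0 0 0 0 0;0 0 0 0 0 0"
}}

```text
time: 1.73
tcp_pos: [0.4121, -0.2842, 0.0084]
tcp_rot: [3.14, -0.001, 0.458]
force: [-0.6, 0.1, -0.1]
gripper_width: 0.82
grip_force: 0.0
```

Call:
{"op": "servo_tool", "data": {
  "steps": "0 0 0 0 0 0;0 0 0 0 0 0;0 0 0 0 0 0;0 0 0 0 0 0;0 0 0 0 0 0;0 0 0 0 0 0;0 0 0 0 0 0;0 0 0 0 0 0",
  "fingers": 30,
  "squeeze": 40
}}

```text
time: 2.4
tcp_pos: [0.4123, -0.2839, 0.0087]
tcp_rot: [3.139, -0.001, 0.459]
force: [-1.2, 0.5, 7.8]
gripper_width: 0.504
grip_force: 40.3
```

```bash
python3 - <<'E'
from h import *
from workcell import readout
s=readout.sense()
print(go([.5423,.0151,.15],[np.pi,0,np.radians(1.4)],s))
E
```

```text
(array([ 249.1, -210.2, -141.6]), array([ 0.002, -0.002,  0.434]))
```

Call:
{"op": "servo_tool", "data": {
  "steps": "0 0 -20 0 0 0;0 0 -40 0 0 0;27 -23 -13 0 0 0;27 -23 -13 0 0 0;27 -23 -13 0 0 0;28 -24 -13 0 0 0;28 -24 -13 0 0 0;28 -24 -13 0 0 0;28 -23 0 0 0 0;28 -23 0 0 0 0"
}}

```text
time: 3.23
tcp_pos: [0.5278, -0.0161, 0.147]
tcp_rot: [3.139, -0.002, 0.459]
force: [0.9, -0.7, -2.1]
gripper_width: 0.5
grip_force: 42.0
```

Call:
{"op": "servo_tool", "data": {
  "steps": "28 -23 0 0 0 0;0 0 0 0 0 0.108;0 0 0 0 0 0.109;0 0 0 0 0 0.109;0 0 0 0 0 0.108;0 0 0 0 0 0;0 0 0 0 0 0;0 0 0 0 0 0"
}}

```text
time: 3.9
tcp_pos: [0.5417, 0.0153, 0.1454]
tcp_rot: [3.141, -0.001, 0.028]
force: [-0.8, -0.1, -0.8]
gripper_width: 0.503
grip_force: 41.9
```

```bash
python3 -c "
from h import *
c=shot('w2')
print(proj(c,[[.5423,.0151,.013],[.67,-.0233,.066]]))"
```

```text
[[313.48772107 188.54686583]
 [389.06885246  -4.60297146]]
```

View pics/w2.png

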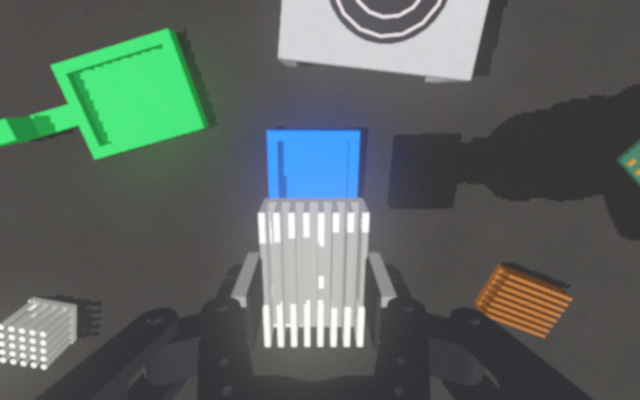

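The view shows the heat sink held level. The tray's front rim runs (267,130) to (361,130), and the bay's front roof edge runs (279,57) to (471,80).

```bash
python3 - <<'E'
from h import *
from workcell import readout
c=pickle.load(open('pics/w2.pkl','rb'));s=readout.sense()
P=ray(c,[(267,130),(361,130)],.013);print(P.round(4),np.degrees(np.arctan2(*(P[0]-P[1])[:2][::-1]))-90, np.linalg.norm(P[0]-P[1]))
print("sides L,R",ray(c,[(267,130),(270,196),(361,130),(361,198)],.013).round(4))
B=ray(c,[(279,57),(471,80)],.066);print(B.round(4),np.degrees(np.arctan2(*(B[0]-B[1])[:2][::-1]))-90, np.linalg.norm(B[0]-B[1]))
T=np.linalg.inv(c['world_to_cam']);print("cam",T[:3,3],-T[:3,2])
z=s['tcp_pos'][2];print(s['tcp_pos'],s['tcp_rot'])
print("held bottom front",ray(c,[(260,213),(368,213)],z-.0087).round(4),"top front",ray(c,[(262,203),(366,200)],z+.0113).round(4),'bottom rear',ray(c,[(265,345),(363,345)],z-.0087))
# candidate projections
x,y=s['tcp_pos'][:2]
for zz in(z-.0087,z+.0113): print(proj(c,[[x+a,y+b,zz] for a in(.032,-.032) for b in(.022,-.022)]).round(0))
E
```

```text
[[ 0.588   0.0522  0.013 ]
 [ 0.5901 -0.0201  0.013 ]] 1.6322321937066988 0.07235275214401235
sides L,R [[ 0.588   0.0522  0.013 ]
 [ 0.535   0.0504  0.013 ]
 [ 0.5901 -0.0201  0.013 ]
 [ 0.5354 -0.0239  0.013 ]]
[[ 0.6363  0.038   0.066 ]
 [ 0.6269 -0.0763  0.066 ]] -4.727669753235816 0.1147349934815825
cam [0.61905793 0.01767237 0.28733869] [-0.30273688 -0.00940728 -0.95302774]
[0.5416565  0.01528667 0.14535613] [ 3.14138073e+00 -3.87681130e-04  2.77888151e-02]
held bottom front [[ 0.5647  0.0402  0.1367]
 [ 0.5661 -0.0089  0.1367]] top front [[ 0.5761  0.0364  0.1567]
 [ 0.5784 -0.0042  0.1567]] bottom rear [[ 0.49224263  0.03891396  0.13665613]
 [ 0.4936574  -0.01175962  0.13665613]]
[[266. 194.]
 [365. 197.]
 [268. 316.]
 [355. 318.]]
[[260. 209.]
 [372. 212.]
 [262. 344.]
 [360. 346.]]
```

Call:
{"op": "servo_tool", "data": {
  "steps": "2.5 0.5 35 0 0 0;0 0 35 0 0 0;0 0 30 0 0 0;0 0 15 0 0 0;0 0 8 0 0 0;0 0 5 0 0 0;0 0 3 0 0 0;0 0 0 0 0 0;0 0 0 0 0 0"
}}

```text
time: 4.7
tcp_pos: [0.545, 0.0149, 0.0152]
tcp_rot: [3.141, -0.002, 0.025]
force: [-0.4, -0.6, -1.0]
gripper_width: 0.506
grip_force: 41.9
```

Call:
{"op": "servo_tool", "data": {
  "steps": "-0.5 0 1 0 0 0;0 0 0 0 0 0;0 0 0.5 0 0 0;0 0 0 0 0 0"
}}

```text
time: 5.03
tcp_pos: [0.5441, 0.0149, 0.0138]
tcp_rot: [3.141, -0.001, 0.025]
force: [-3.3, -0.6, 8.8]
gripper_width: 0.502
grip_force: 42.9
```

Call:
{"op": "servo_tool", "data": {
  "steps": "0 0 0 0 0 0;0 0 0 0 0 0;0 0 0 0 0 0;0 0 0 0 0 0;0 0 -10 0 0 0;0 0 -30 0 0 0;0 0 -38 0 0 0;0 0 -38 0 0 0;0 0 -38 0 0 0;0 0 0 0 0 0",
  "fingers": 60
}}

```text
time: 5.87
tcp_pos: [0.5472, 0.0156, 0.1751]
tcp_rot: [3.141, -0.011, 0.025]
force: [1.4, 0.4, 0.1]
gripper_width: 0.701
grip_force: 0.0
```

```bash
python3 - <<'E'
from h import *
from workcell import readout
c=shot('w3');s=readout.sense();print(s['tcp_pos'],s['tcp_rot'])
def f(o,yaw,a,b,z):
    C=np.array([[i*a/2,j*b/2] for i,j in((1,1),(1,-1),(-1,-1),(-1,1))]);cc,ss=np.cos(yaw),np.sin(yaw)
    return np.c_[C@[[cc,ss],[-ss,cc]]+o,np.full(4,z)]
im=cv2.resize(c['color'],None,fx=2,fy=2,interpolation=cv2.INTER_CUBIC)
o=[.5431,.0148]
cv2.imwrite('pics/w3c.png',cv2.resize(c['color'][100:320,200:440],None,fx=2.7,fy=2.7,interpolation=cv2.INTER_CUBIC))
print(proj(c,f(o,.0288,92,72,.0)[:0]) if 0 else proj(c,f(o,.0288,.092,.072,.013)).round(0),proj(c,f(o,.0288,.064,.044,.025)).round(0))
print(go([.5843,-.2742,.18],[np.pi,0,np.radians(141.1)],s))
E
```

```text
[0.54604738 0.01527522 0.1715745 ] [ 3.14112373 -0.00806434  0.02492287]
[[272. 135.]
 [356. 135.]
 [353. 234.]
 [276. 234.]] [[288. 153.]
 [340. 153.]
 [339. 225.]
 [289. 225.]]
(array([ 31.1, 290.3,  -8. ]), array([ 0.01 , -0.003, -2.438]))
```

View pics/w3c.png

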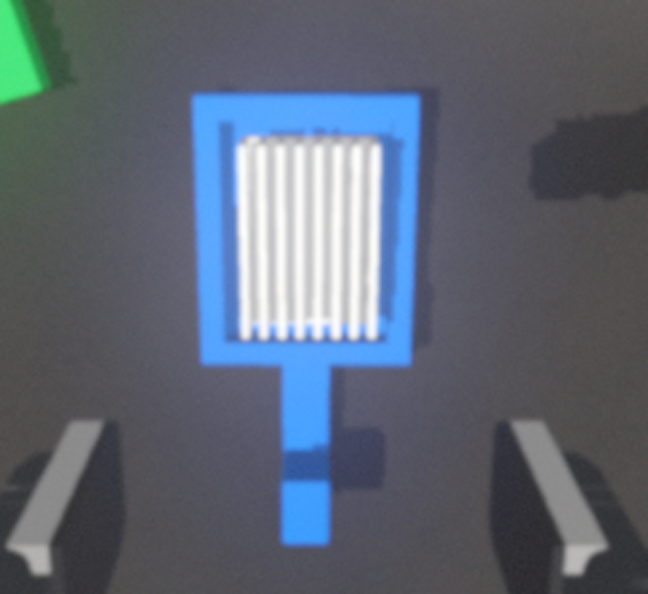

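The heat sink sits flat in the pocket with an even margin. Next is the module.

Call:
{"op": "servo_tool", "data": {
  "steps": "4 36 -1 0 0 0;4 36 -1 0 0 0;4 36 -1 0 0 0;4 36 -1 0 0 0;4 36 -1 0 0 0;4 36 -1 0 0 0;4 36 -1 0 0 0;3 38 -1 0 0 0;0 0 0 0 0 -0.122;0 0 0 0 0 -0.122",
  "fingers": 70
}}

```text
time: 6.75
tcp_pos: [0.5806, -0.2773, 0.1734]
tcp_rot: [-3.141, 0.002, 0.27]
force: [-0.2, 1.0, -1.1]
gripper_width: 0.817
grip_force: 0.0
```

Call:
{"op": "servo_tool", "data": {
  "steps": "0 0 0 0 0 -0.122;0 0 0 0 0 -0.122;0 0 0 0 0 -0.122;0 0 0 0 0 -0.122;0 0 0 0 0 -0.122;0 0 0 0 0 -0.122;0 0 0 0 0 -0.122;0 0 0 0 0 -0.122;0 0 0 0 0 -0.122;0 0 0 0 0 -0.122"
}}

```text
time: 7.58
tcp_pos: [0.5814, -0.274, 0.1739]
tcp_rot: [-3.14, -0.001, 1.495]
force: [-0.3, 0.6, -0.2]
gripper_width: 0.817
grip_force: 0.0
```

Call:
{"op": "servo_tool", "data": {
  "steps": "0 0 0 0 0 -0.122;0 0 0 0 0 -0.122;0 0 0 0 0 -0.122;0 0 0 0 0 -0.122;0 0 0 0 0 -0.122;0 0 0 0 0 -0.122;0 0 0 0 0 -0.122;0 0 0 0 0 -0.122;0 0 0 0 0 0;0 0 0 0 0 0"
}}

```text
time: 8.42
tcp_pos: [0.5815, -0.2741, 0.174]
tcp_rot: [3.142, -0.001, 2.461]
force: [0.1, -0.2, 0.1]
gripper_width: 0.819
grip_force: 0.0
```

```bash
python3 - <<'E'
from h import *
from workcell import readout
s=readout.sense();print(s['tcp_pos'],s['tcp_rot'],s['qpos'])
c=shot('w4');im=c['color'];p=proj(c,[[.5843,-.2742,.009]])[0];print(p)
cv2.imwrite('pics/w4c.png',cv2.resize(im[100:300,200:440],None,fx=3,fy=3,interpolation=cv2.INTER_CUBIC))
E
```

```text
[ 0.58147672 -0.2741395   0.17404537] [ 3.14152425e+00 -1.06936765e-03  2.46104046e+00] [ 0.8807033   0.49869746 -0.70119248  1.45410115  0.32469719  1.30793245
  1.04536206]
[315.34761403 182.18939706]
```

View pics/w4c.png

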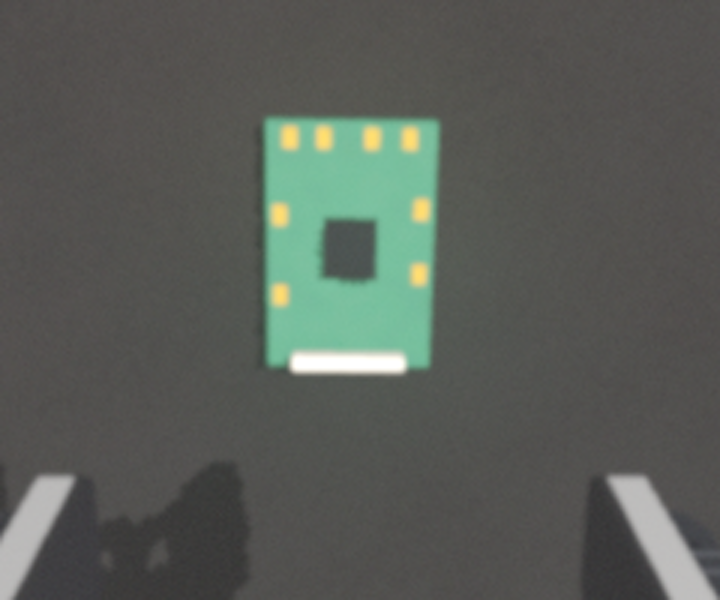

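The module lies chip-up, with board corners at (264,118), (440,120), (430,369) and (266,369) in the crop, and the connector at the near end.

```bash
python3 - <<'E'
from h import *
from workcell import readout
c=pickle.load(open('pics/w4.pkl','rb'));s=readout.sense()
q=np.array([(264,118),(440,120),(430,369),(266,369)])/3+[200,100]-.33
r=rect(c,q,.009);print(r)
ch=ray(c,[np.array((349,249))/3+[200,100]-.33],.013);print(ch)
print(go([*r[0],.001],[np.pi,0,np.radians(r[1])],s))
E
```

```text
(array([ 0.5851, -0.2737]), np.float64(-39.7), array([50.9, 77.2, 51.1, 77.7]))
[[ 0.58418644 -0.27338596  0.013     ]]
(array([ -2.6,   2.6, 173.2]), array([ 1.00e-03, -0.00e+00, -3.13e+00]))
```

Call:
{"op": "servo_tool", "data": {
  "steps": "-2.4 2.2 38 0 0 0.01;0 0 38 0 0 0;0 0 38 0 0 0;0 0 30 0 0 0;0 0 15 0 0 0;0 0 8 0 0 0;0 0 4 0 0 0;0 0 0 0 0 0;0 0 0 0 0 0",
  "fingers": 62
}}

```text
time: 9.22
tcp_pos: [0.5863, -0.2744, 0.0055]
tcp_rot: [3.141, 0.003, 2.454]
force: [-0.1, -0.8, 1.0]
gripper_width: 0.726
grip_force: 0.0
```

Call:
{"op": "servo_tool", "data": {
  "steps": "0 0 1 0 0 0;0 0 0 0 0 0;0 0 0 0 0 0;0 0 0 0 0 0;0 0 0 0 0 0;0 0 0 0 0 0;0 0 0 0 0 0;0 0 0 0 0 0",
  "fingers": 40,
  "squeeze": 30
}}

```text
time: 9.88
tcp_pos: [0.5863, -0.2745, 0.0048]
tcp_rot: [3.141, 0.003, 2.454]
force: [-1.0, 0.2, 6.5]
gripper_width: 0.559
grip_force: 29.8
```

```bash
python3 - <<'E'
from h import *
from workcell import readout
s=readout.sense()
print(go([.545,.0149,.12],[np.pi,0,3.170],s))
E
```

```text
(array([ 215.2,  197.6, -115.7]), array([-0.001,  0.003, -0.716]))
```

Call:
{"op": "servo_tool", "data": {
  "steps": "0 0 -10 0 0 0;0 0 -35 0 0 0;0 0 -35 0 0 0;0 0 -35 0 0 0;0 0 0 0 0 0"
}}

```text
time: 10.3
tcp_pos: [0.5888, -0.2749, 0.1267]
tcp_rot: [3.139, 0.011, 2.455]
force: [1.5, 0.1, -0.0]
gripper_width: 0.558
grip_force: 31.3
```

Call:
{"op": "servo_tool", "data": {
  "steps": "23.9 22 0 0 0 0;23.9 22 0 0 0 0;23.9 22 0 0 0 0;23.9 22 0 0 0 0;23.9 22 0 0 0 0;23.9 22 0 0 0 0;23.9 22 0 0 0 0;23.9 22 0 0 0 0;23.9 22 0 0 0 0;0 0 0 0 0 -0.119"
}}

```text
time: 11.13
tcp_pos: [0.5433, 0.0235, 0.1193]
tcp_rot: [3.139, 0.001, 2.578]
force: [-0.5, 0.7, 0.2]
gripper_width: 0.555
grip_force: 31.3
```

Call:
{"op": "servo_tool", "data": {
  "steps": "0 0 0 0 0 -0.119;0 0 0 0 0 -0.119;0 0 0 0 0 -0.119;0 0 0 0 0 -0.119;0 0 0 0 0 -0.119;0 0 0 0 0 0;0 0 0 0 0 0;0 0 0 0 0 0"
}}

```text
time: 11.8
tcp_pos: [0.5444, 0.0154, 0.118]
tcp_rot: [-3.141, 0.001, -3.118]
force: [0.2, 0.4, -0.9]
gripper_width: 0.561
grip_force: 31.3
```

```bash
python3 - <<'E'
from h import *
from workcell import readout
s=readout.sense();print(s['tcp_pos'],s['tcp_rot'])
print(go([.545,.0149,.0305],[np.pi,0,3.170],s))
c=shot('w5')
x,y,z=s['tcp_pos'];z-=.0048
for zz in(z+.009,): print(proj(c,[[x+a-.0019,y+b,zz] for a in(.038,-.038) for b in(.025,-.025)]).round(0))
print(proj(c,[[x-.0019,y,z+.013]]))
E
```

```text
[0.54442713 0.0154046  0.11803419] [-3.14123434e+00  6.35069909e-04 -3.11843080e+00]
(array([-0.5, -0.5, 87.5]), array([-0.   ,  0.001, -0.005]))
[[364. 343.]
 [258. 341.]
 [377. 188.]
 [254. 186.]]
[[313.27604067 275.14553894]]
```

View pics/w5.png

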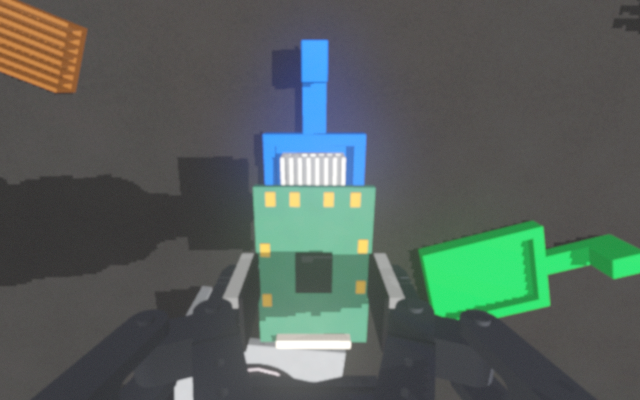

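Call:
{"op": "servo_tool", "data": {
  "steps": "-0.5 -0.5 35 0 0 -0.005;0 0 25 0 0 0;0 0 15 0 0 0;0 0 7 0 0 0;0 0 4 0 0 0;0 0 1 0 0 0;0 0 0 0 0 0;0 0 0 0 0 0;0 0 0 0 0 0"
}}

```text
time: 12.6
tcp_pos: [0.5455, 0.015, 0.0316]
tcp_rot: [-3.141, 0.002, -3.11]
force: [0.5, 1.0, -0.0]
gripper_width: 0.559
grip_force: 31.3
```

Call:
{"op": "servo_tool", "data": {
  "steps": "0.5 0 1 0 0 0;0 0 0 0 0 0;0 0 0.5 0 0 0;0 0 0 0 0 0;0 0 0 0 0 0"
}}

```text
time: 13.02
tcp_pos: [0.5445, 0.0149, 0.0298]
tcp_rot: [-3.141, 0.0, -3.11]
force: [-2.5, -0.5, 7.3]
gripper_width: 0.56
grip_force: 32.8
```

Call:
{"op": "servo_tool", "data": {
  "steps": "0 0 0 0 0 0;0 0 0 0 0 0;0 0 0 0 0 0;0 0 0 0 0 0;0 0 -10 0 0 0;0 0 -30 0 0 0;0 0 -38 0 0 0;0 0 -38 0 0 0;0 0 -20 0 0 0;0 0 0 0 0 0",
  "fingers": 64
}}

```text
time: 13.85
tcp_pos: [0.5466, 0.0158, 0.1706]
tcp_rot: [-3.141, 0.007, -3.109]
force: [0.7, -0.2, -0.1]
gripper_width: 0.747
grip_force: 0.0
```

```bash
python3 - <<'E'
from h import *
from workcell import readout
c=shot('w6');s=readout.sense();print(s['tcp_pos'],s['tcp_rot'])
cv2.imwrite('pics/w6c.png',cv2.resize(c['color'][60:260,200:440],None,fx=3,fy=3,interpolation=cv2.INTER_CUBIC))
print(go([.5864,.3209,.18],[np.pi,0,np.radians(144.5)],s))
E
```

```text
[0.54564256 0.01522007 0.16800352] [-3.1406634   0.00454712 -3.10941665]
(array([-50.6, 304.2, -12. ]), array([0.001, 0.005, 0.652]))
```

View pics/w6c.png

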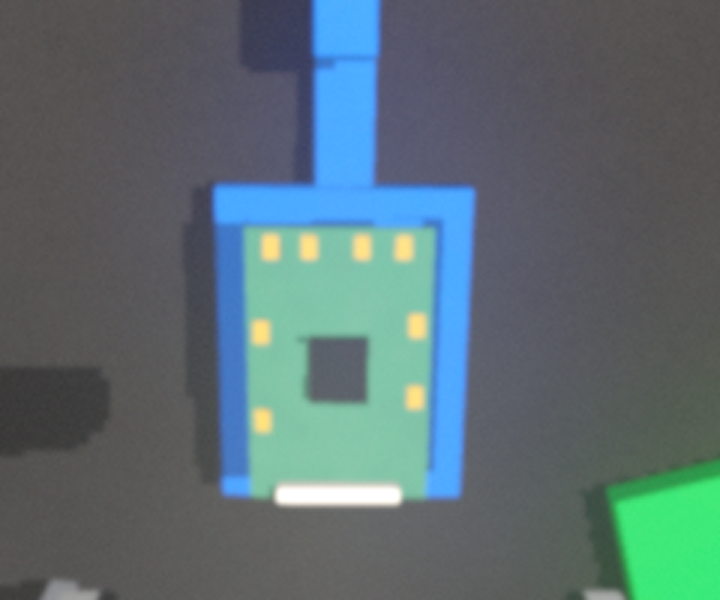

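The module sits flat on the heat sink. Board corners are about (243,227), (436,227), (427,498) and (250,498), and the tray rim is (213,186) to (462,497). Now I'll compute the chip position and move on to the can.

```bash
python3 - <<'E'
from h import *
c=pickle.load(open('pics/w6.pkl','rb'))
f=lambda q:np.array(q)/3+[200,60]-.33
print(rect(c,f([(243,227),(436,227),(427,498),(250,498)]),.034),rect(c,f([(213,186),(475,187),(462,497),(222,495)]),.013))
print(ray(c,f([(337,370)]),.038), rect(c,f([(308,338),(367,338),(366,403),(306,403)]),.038))
E
```

```text
(array([0.5427, 0.0149]), np.float64(1.6), array([50.4, 76.3, 50.2, 76.3])) (array([0.5424, 0.016 ]), np.float64(1.6), array([72.8, 92.7, 73.2, 92.4]))
[[0.54219765 0.01439483 0.038     ]] (array([0.5424, 0.0143]), np.float64(0.5), array([15.7, 18.1, 16.3, 18.1]))
```

Call:
{"op": "servo_tool", "data": {
  "steps": "-6 34 -1 0 0 0;-6 34 -1 0 0 0;-6 34 -1 0 0 0;-6 34 -1 0 0 0;-6 34 -1 0 0 0;-6 34 -1 0 0 0;-5 34 -1 0 0 0;-5 34 -1 0 0 0;-5 32 -1 0 0 0;0 0 0 0 0 0.109",
  "fingers": 60
}}

```text
time: 14.73
tcp_pos: [0.5823, 0.3278, 0.1727]
tcp_rot: [3.139, -0.004, 3.075]
force: [-0.5, 1.6, 0.3]
gripper_width: 0.701
grip_force: 0.0
```

Call:
{"op": "servo_tool", "data": {
  "steps": "0 0 0 0 0 0.109;0 0 0 0 0 0.109;0 0 0 0 0 0.109;0 0 0 0 0 0.109;0 0 0 0 0 0.107;0 0 0 0 0 0;0 0 0 0 0 0;0 0 0 0 0 0"
}}

```text
time: 15.4
tcp_pos: [0.5852, 0.3203, 0.1735]
tcp_rot: [-3.141, -0.0, 2.526]
force: [0.5, -0.3, -0.5]
gripper_width: 0.7
grip_force: 0.0
```

```bash
python3 - <<'E'
from h import *
from workcell import readout
c=shot('w7');s=readout.sense();print(s['tcp_pos'],s['tcp_rot'])
p=proj(c,[[.5864,.3209,.014]])[0].astype(int);print(p)
cv2.imwrite('pics/w7c.png',cv2.resize(c['color'][p[1]-80:p[1]+80,p[0]-100:p[0]+100],None,fx=3,fy=3,interpolation=cv2.INTER_CUBIC))
E
```

```text
[0.58530087 0.32032157 0.17361698] [-3.14091998e+00 -3.24269921e-04  2.52488650e+00]
[314 181]
```

View pics/w7c.png

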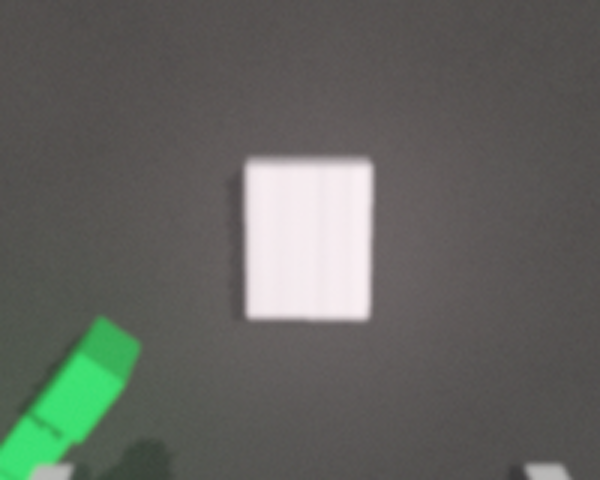

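The can is plain and right way up, with top corners at (245,163), (373,163), (371,319) and (246,319). The green tray's grip at (120,330) stays clear of the fingers.

```bash
python3 - <<'E'
from h import *
from workcell import readout
c=pickle.load(open('pics/w7.pkl','rb'));s=readout.sense()
r=rect(c,np.array([(245,163),(373,163),(371,319),(246,319)])/3+[214,101]-.33,.014);print(r)
print(go([*r[0],.003],[np.pi,0,np.radians(r[1]%180)],s))
E
```

```text
(array([0.5871, 0.3223]), np.float64(-35.3), array([36.9, 47.4, 37.7, 47.4]))
(array([ -0.4,   2.8, 170.6]), array([-0.001, -0.   , -0.001]))
```

Call:
{"op": "servo_tool", "data": {
  "steps": "-0.5 2.8 38 0 0 0;0 0 38 0 0 0;0 0 38 0 0 0;0 0 30 0 0 0;0 0 15 0 0 0;0 0 6 0 0 0;0 0 3 0 0 0;0 0 0 0 0 0;0 0 0 0 0 0",
  "fingers": 52
}}

```text
time: 16.2
tcp_pos: [0.5885, 0.3232, 0.0081]
tcp_rot: [3.139, 0.001, 2.522]
force: [-0.0, -0.2, -0.3]
gripper_width: 0.61
grip_force: 0.0
```

Call:
{"op": "servo_tool", "data": {
  "steps": "0 0 0 0 0 0;0 0 0 0 0 0;0 0 0 0 0 0;0 0 0 0 0 0;0 0 0 0 0 0;0 0 0 0 0 0;0 0 0 0 0 0;0 0 0 0 0 0",
  "fingers": 25,
  "squeeze": 25
}}

```text
time: 16.87
tcp_pos: [0.5884, 0.323, 0.008]
tcp_rot: [3.139, 0.001, 2.522]
force: [-0.8, -1.4, 5.9]
gripper_width: 0.413
grip_force: 24.7
```

Call:
{"op": "servo_tool", "data": {
  "steps": "0 0 -10 0 0 0;0 0 -35 0 0 0;0 0 -35 0 0 0;0 0 -35 0 0 0;0 0 -15 0 0 0;0 0 0 0 0 0;0 0 0 0 0 0"
}}

```text
time: 17.45
tcp_pos: [0.5879, 0.3226, 0.1373]
tcp_rot: [3.14, 0.001, 2.522]
force: [0.1, -0.6, -0.5]
gripper_width: 0.409
grip_force: 25.5
```

```bash
python3 - <<'E'
from h import *
from workcell import readout
s=readout.sense();print(s['tcp_pos'],s['tcp_rot'])
print(go([.5425,.0148,.13],[np.pi,0,3.170],s))
E
```

```text
[0.58786707 0.32262249 0.1373436 ] [3.14002814e+00 1.32121877e-03 2.52183597e+00]
(array([-141.9, -276.9,    7.1]), array([ 0.001,  0.002, -0.648]))
```

Call:
{"op": "servo_tool", "data": {
  "steps": "-15.8 -30.8 0 0 0 0;-15.8 -30.8 0 0 0 0;-15.8 -30.8 0 0 0 0;-15.8 -30.8 0 0 0 0;-15.8 -30.8 0 0 0 0;-15.8 -30.8 0 0 0 0;-15.8 -30.8 0 0 0 0;-15.8 -30.8 0 0 0 0;-15.8 -30.8 0 0 0 0;0 0 0 0 0 -0.108"
}}

```text
time: 18.28
tcp_pos: [0.5407, 0.0055, 0.1341]
tcp_rot: [-3.136, -0.001, 2.619]
force: [0.8, -0.9, -0.4]
gripper_width: 0.413
grip_force: 25.5
```

Call:
{"op": "servo_tool", "data": {
  "steps": "0 0 0 0 0 -0.108;0 0 0 0 0 -0.108;0 0 0 0 0 -0.108;0 0 0 0 0 -0.108;0 0 0 0 0 -0.108;0 0 0 0 0 0;0 0 0 0 0 0;0 0 0 0 0 0"
}}

```text
time: 18.95
tcp_pos: [0.5418, 0.014, 0.1354]
tcp_rot: [3.141, -0.001, -3.117]
force: [-0.5, 0.0, -0.3]
gripper_width: 0.407
grip_force: 25.5
```

```bash
python3 - <<'E'
from h import *
from workcell import readout
s=readout.sense();print(s['tcp_pos'],s['tcp_rot'])
print(go([.5432,.0147,.0425],[np.pi,0,3.170],s))
c=shot('w8')
cv2.imwrite('pics/w8c.png',cv2.resize(c['color'][100:360,190:440],None,fx=2.3,fy=2.3,interpolation=cv2.INTER_CUBIC))
x,y,z=s['tcp_pos'];z-=.008
for zz in (z,z+.014): print((proj(c,[[x+a-.0007,y+b,zz] for a in(.023,-.023) for b in(.018,-.018)])-[190,100]).__mul__(2.3).round(0))
E
```

```text
[0.54180661 0.01402981 0.13543298] [ 3.14145358e+00 -1.13827523e-03 -3.11708876e+00]
(array([-1.5,  0.6, 92.9]), array([ 0.   , -0.001, -0.004]))
[[365. 467.]
 [197. 463.]
 [377. 265.]
 [195. 261.]]
[[371. 508.]
 [189. 504.]
 [386. 291.]
 [187. 287.]]
```

View pics/w8c.png

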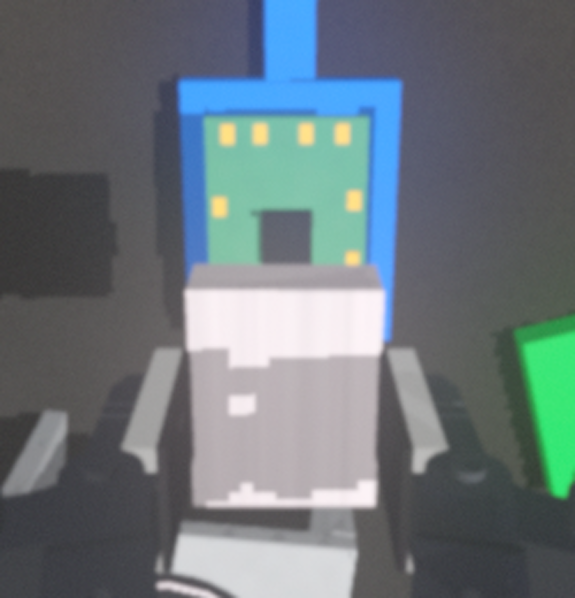

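The can is held level where predicted, and the chip and board haven't moved. Lowering it now.

Call:
{"op": "servo_tool", "data": {
  "steps": "-1.5 0.6 35 0 0 -0.004;0 0 28 0 0 0;0 0 15 0 0 0;0 0 8 0 0 0;0 0 4 0 0 0;0 0 1 0 0 0;0 0 0 0 0 0;0 0 0 0 0 0;0 0 0 0 0 0"
}}

```text
time: 19.75
tcp_pos: [0.5444, 0.0148, 0.0461]
tcp_rot: [-3.141, 0.002, -3.11]
force: [0.8, 0.9, -0.2]
gripper_width: 0.41
grip_force: 25.5
```

Call:
{"op": "servo_tool", "data": {
  "steps": "0.8 0 2 0 0 0;0 0 1 0 0 0;0 0 0.7 0 0 0;0 0 0 0 0 0;0 0 0 0 0 0;0 0 0 0 0 0"
}}

```text
time: 20.25
tcp_pos: [0.543, 0.0147, 0.0419]
tcp_rot: [-3.141, 0.0, -3.11]
force: [-2.5, -0.7, 7.6]
gripper_width: 0.413
grip_force: 26.2
```

Call:
{"op": "servo_tool", "data": {
  "steps": "0 0 0 0 0 0;0 0 0 0 0 0;0 0 0 0 0 0;0 0 0 0 0 0;0 0 -10 0 0 0;0 0 -30 0 0 0;0 0 -38 0 0 0;0 0 -38 0 0 0;0 0 -10 0 0 0;0 0 0 0 0 0",
  "fingers": 52
}}

```text
time: 21.08
tcp_pos: [0.5448, 0.0152, 0.1715]
tcp_rot: [-3.141, 0.006, -3.109]
force: [0.4, -0.9, -0.3]
gripper_width: 0.609
grip_force: 0.0
```

```bash
python3 - <<'E'
from h import *
from workcell import readout
c=shot('w9');s=readout.sense();print(s['tcp_pos'],s['tcp_rot'])
cv2.imwrite('pics/w9c.png',cv2.resize(c['color'][20:260,190:450],None,fx=2.5,fy=2.5,interpolation=cv2.INTER_CUBIC))
print(go([.5427-.092*np.cos(.0285),.0150-.092*np.sin(.0285),.15],[np.pi,0,np.pi+.0285],s))
E
```

```text
[0.5437819 0.0148599 0.1692026] [-3.14069327e+00  3.12564415e-03 -3.10953678e+00]
(array([93.1,  0.5, 18.9]), array([-0.001,  0.003,  0.004]))
```

View pics/w9c.png

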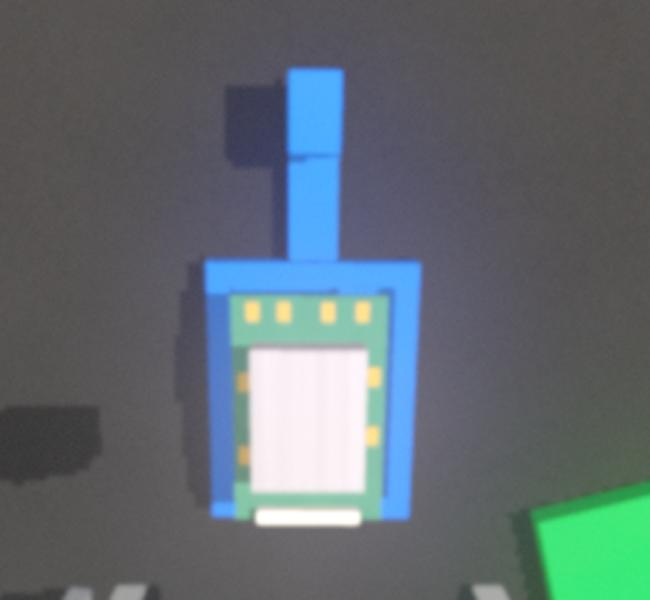

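```bash
python3 - <<'E'
from h import *
c=pickle.load(open('pics/w9.pkl','rb'))
f=lambda q:np.array(q)/2.5+[190,20]-.3
print('can',rect(c,f([(249,348),(368,348),(367,493),(251,493)]),.048))
print('board',rect(c,f([(230,295),(388,295),(380,520),(236,520)]),.034))
print('tray',rect(c,f([(204,262),(421,262),(410,519),(212,519)]),.013))
print('block',rect(c,f([(287,70),(344,70),(342,156),(288,156)]),.034))
E
```

```text
can (array([0.5423, 0.015 ]), np.float64(2.0), array([36.3, 47.2, 37.3, 47.2]))
board (array([0.5428, 0.0149]), np.float64(1.6), array([49.8, 76.5, 49.3, 76.5]))
tray (array([0.5428, 0.016 ]), np.float64(1.6), array([72.7, 92.8, 72.8, 92.9]))
block (array([0.4511, 0.0139]), np.float64(1.6), array([16.7, 23.8, 16.2, 23.8]))
```

The stack is centred to about 1 mm (can, board and tray centres agree). Next I grip the block at (0.451, 0.0137).

Call:
{"op": "servo_tool", "data": {
  "steps": "31 0.4 0 0 0 0;31 0.5 0 0 0 0;30.5 0.5 0 0 0 0.004;0 0 35 0 0 0;0 0 38 0 0 0;0 0 35 0 0 0;0 0 25 0 0 0;0 0 12 0 0 0;0 0 5 0 0 0;0 0 0 0 0 0",
  "fingers": 40
}}

```text
time: 21.97
tcp_pos: [0.449, 0.0135, 0.016]
tcp_rot: [3.141, -0.003, -3.113]
force: [0.8, -1.0, 0.1]
gripper_width: 0.467
grip_force: 0.0
```

Call:
{"op": "servo_tool", "data": {
  "steps": "0 0 0 0 0 0;0 0 0 0 0 0"
}}

```text
time: 22.13
tcp_pos: [0.4511, 0.0133, 0.0182]
tcp_rot: [-3.141, 0.001, -3.113]
force: [0.1, 0.5, 0.6]
gripper_width: 0.464
grip_force: 0.0
```

```bash
python3 - <<'E'
from h import *
from workcell import readout
s=readout.sense();print(s['tcp_pos'],s['tcp_rot'])
print(go([.4511,.0137,.012],[np.pi,0,np.pi+.0285],s))
E
```

```text
[0.45107125 0.01325728 0.01822888] [-3.14131225e+00  1.30630701e-03 -3.11335330e+00]
(array([-0. ,  0.4,  6.2]), array([-0.   ,  0.001, -0.   ]))
```

Call:
{"op": "servo_tool", "data": {
  "steps": "0 0.4 3 0 0 0;0 0 3 0 0 0;0 0 0 0 0 0;0 0 0 0 0 0"
}}

```text
time: 22.47
tcp_pos: [0.4504, 0.0136, 0.0114]
tcp_rot: [-3.141, 0.0, -3.113]
force: [0.3, -0.1, -1.1]
gripper_width: 0.466
grip_force: 0.0
```

Call:
{"op": "servo_tool", "data": {
  "steps": "0 0 0 0 0 0;0 0 0 0 0 0;0 0 0 0 0 0;0 0 0 0 0 0;0 0 0 0 0 0;0 0 0 0 0 0;0 0 0 0 0 0;0 0 0 0 0 0",
  "fingers": 5,
  "squeeze": 40
}}

```text
time: 23.13
tcp_pos: [0.4505, 0.0136, 0.0116]
tcp_rot: [-3.141, 0.0, -3.113]
force: [-1.7, -0.1, 5.8]
gripper_width: 0.178
grip_force: 40.1
```

```bash
python3 - <<'E'
from h import *
from workcell import readout
s=readout.sense();print(s['tcp_pos'],s['tcp_rot'],s['force'])
# bay estimate from both views
c=pickle.load(open('pics/top0.pkl','rb'));c2=pickle.load(open('pics/w2.pkl','rb'))
b=np.array([.6793,-.0239]);yaw=np.radians(-4.1)
B=ray(c2,[(279,57),(471,80)],.066)[:,:2].mean(0)
for y in np.radians([-3.7,-4.7]): print('w2 bay origin',B+.05*np.array([np.cos(y),np.sin(y)]))
E
```

```text
[0.45053032 0.01360614 0.01162083] [-3.14133893e+00  1.36671991e-04 -3.11349038e+00] [-1.68232244 -0.13795698  5.83552526]
w2 bay origin [ 0.68151495 -0.02235114]
w2 bay origin [ 0.68145104 -0.02322145]
```

Call:
{"op": "servo_tool", "data": {
  "steps": "-0.3 -0.5 0 0 0 0.002;-0.6 -1 0 0 0 0.005;-0.7 -1.2 0 0 0 0.006;-0.7 -1.2 0 0 0 0.006;-0.7 -1.2 0 0 0 0.006;-0.7 -1.2 0 0 0 0.006;-0.7 -1.2 0 0 0 0.006;-0.7 -1.2 0 0 0 0.006;-0.7 -1.2 0 0 0 0.006;-0.7 -1.2 0 0 0 0.006"
}}

```text
time: 23.97
tcp_pos: [0.4572, 0.0033, 0.0116]
tcp_rot: [3.141, 0.001, 3.115]
force: [-1.8, 4.5, 4.1]
gripper_width: 0.174
grip_force: 40.1
```

Call:
{"op": "servo_tool", "data": {
  "steps": "-0.7 -1.2 0 0 0 0.005;-0.7 -1.2 0 0 0 0.006;-0.7 -1.2 0 0 0 0.006;-0.7 -1.2 0 0 0 0.006;-0.7 -1.2 0 0 0 0.006;-0.7 -1.2 0 0 0 0.006;-0.7 -1.2 0 0 0 0.006;-0.5 -0.8 0 0 0 0.004;-0.3 -0.4 0 0 0 0.001;0 0 0 0 0 0"
}}

```text
time: 24.8
tcp_pos: [0.4625, -0.0066, 0.0116]
tcp_rot: [3.141, 0.0, 3.069]
force: [-1.7, 4.3, 5.6]
gripper_width: 0.183
grip_force: 40.2
```

```bash
python3 - <<'E'
from h import *
from workcell import readout
s=readout.sense();print(s['tcp_pos'],s['tcp_rot'],s['force'])
print(go([.4637,-.0075,s['tcp_pos'][2]],[np.pi,0,np.pi-.0733],s))
c=shot('t1','top')
cv2.imwrite('pics/t1c.png',cv2.resize(c['color'][130:250,280:380],None,fx=5,fy=5,interpolation=cv2.INTER_CUBIC))
c=shot('w10')
E
```

```text
[ 0.46247431 -0.00662724  0.01163089] [3.14089247e+00 4.80705568e-04 3.06948281e+00] [-1.71199715  4.26631903  5.59270172]
(array([-1.3, -0.8,  0. ]), array([0.001, 0.   , 0.001]))
```

View pics/t1c.png

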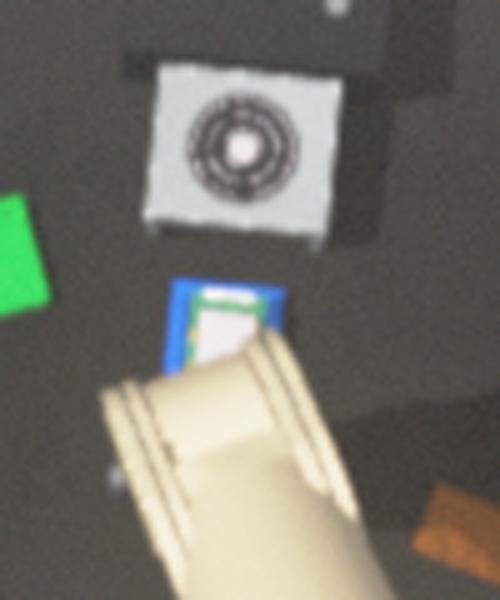

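The stack is intact after the sidestep. The tray's front rim runs (174,280) to (286,290), and the bay roof corners are (160,65), (343,81), (330,237) and (143,220).

```bash
python3 - <<'E'
from h import *
c=pickle.load(open('pics/t1.pkl','rb'))
f=lambda q:np.array(q)/5+[280,130]-.4
P=ray(c,f([(174,280),(286,290)]),.013);d=P[0]-P[1];print(P.mean(0),np.degrees(np.arctan2(d[1],d[0]))-90,np.linalg.norm(d))
r=rect(c,f([(160,65),(343,81),(330,237),(143,220)]),.066);print(r)
y=np.radians(-4.3);ax=np.array([np.cos(y),np.sin(y)]);n=np.array([-ax[1],ax[0]])
print('front rel bay',(P.mean(0)[:2]-r[0])@ax,(P.mean(0)[:2]-r[0])@n)
E
```

```text
[ 0.60009361 -0.01759652  0.013     ] -3.8399700307032987 0.07381181614106261
(array([ 0.6792, -0.0236]), np.float64(-93.8), array([118. , 102. , 119.6, 101.6]))
front rel bay -0.0793338538886358 5.5289162362887057e-05
```

Call:
{"op": "servo_tool", "data": {
  "steps": "-0.7 -0.2 0 0 0 0;-1.5 -0.2 0 0 0 0;-2.5 0 0 0 0 0;-3.5 0 0 0 0 0;-4 0 0 0 0 0;-4 0 0 0 0 0;-4 0 0 0 0 0;-4 0 0 0 0 0;-4 0 0 0 0 0;-4 0 0 0 0 0"
}}

```text
time: 25.73
tcp_pos: [0.4931, -0.0101, 0.0116]
tcp_rot: [-3.14, -0.003, 3.069]
force: [-11.6, 1.2, 17.3]
gripper_width: 0.178
grip_force: 41.8
```

Call:
{"op": "servo_tool", "data": {
  "steps": "-4 0 0 0 0 0;-4 0 0 0 0 0;-4 0 0 0 0 0;-4 0 0 0 0 0;-4 0 0 0 0 0;-4 0 0 0 0 0;-4 0 0 0 0 0;-4 0 0 0 0 0;-4 0 0 0 0 0;-4 0 0 0 0 0"
}}

```text
time: 26.57
tcp_pos: [0.5332, -0.0129, 0.0117]
tcp_rot: [-3.141, -0.003, 3.069]
force: [-10.9, -0.7, 15.0]
gripper_width: 0.181
grip_force: 41.5
```

Call:
{"op": "servo_tool", "data": {
  "steps": "-4 0 0 0 0 0;-4 0 0 0 0 0;-4 0 0 0 0 0;-4 0 0 0 0 0;-4 0 0 0 0 0;-4 0 0 0 0 0;-3 0 0 0 0 0;-2.5 0 0 0 0 0;-2 0 0 0 0 0;-1 0 0 0 0 0"
}}

```text
time: 27.4
tcp_pos: [0.5658, -0.0153, 0.0117]
tcp_rot: [-3.141, -0.002, 3.069]
force: [-10.1, 0.4, 14.9]
gripper_width: 0.18
grip_force: 41.2
```

Call:
{"op": "servo_tool", "data": {
  "steps": "-1.5 0 0 0 0 0;-2 0 0 0 0 0;-2 0 0 0 0 0;-2 0 0 0 0 0;-2 0 0 0 0 0;-2 0 0 0 0 0;-2 0 0 0 0 0;-1.5 0 0 0 0 0;-1 0 0 0 0 0;-1 0 0 0 0 0"
}}

```text
time: 28.23
tcp_pos: [0.5826, -0.0165, 0.0117]
tcp_rot: [-3.141, -0.002, 3.069]
force: [-9.1, 0.2, 11.7]
gripper_width: 0.175
grip_force: 41.1
```

Call:
{"op": "servo_tool", "data": {
  "steps": "-0.5 0 0 0 0 0;-0.5 0 0 0 0 0;-0.5 0 0 0 0 0;-0.5 0 0 0 0 0;-0.5 0 0 0 0 0"
}}

```text
time: 28.65
tcp_pos: [0.585, -0.0167, 0.0117]
tcp_rot: [-3.141, -0.002, 3.069]
force: [-8.7, 0.5, 12.0]
gripper_width: 0.179
grip_force: 41.1
```

Call:
{"op": "servo_tool", "data": {
  "steps": "-0.5 0 0 0 0 0;-0.5 0 0 0 0 0;-0.5 0 0 0 0 0;-0.5 0 0 0 0 0"
}}

```text
time: 28.98
tcp_pos: [0.587, -0.0168, 0.0117]
tcp_rot: [-3.141, -0.002, 3.069]
force: [-9.1, 0.8, 11.5]
gripper_width: 0.18
grip_force: 41.1
```

Call:
{"op": "servo_tool", "data": {
  "steps": "-0.5 0 0 0 0 0;-0.5 0 0 0 0 0;-0.5 0 0 0 0 0"
}}

```text
time: 29.23
tcp_pos: [0.5886, -0.017, 0.0117]
tcp_rot: [-3.141, -0.002, 3.069]
force: [-9.1, 0.5, 12.5]
gripper_width: 0.18
grip_force: 41.1
```

Call:
{"op": "servo_tool", "data": {
  "steps": "-0.5 0 0 0 0 0;-0.5 0 0 0 0 0"
}}

```text
time: 29.4
tcp_pos: [0.589, -0.017, 0.0117]
tcp_rot: [-3.141, -0.003, 3.069]
force: [-14.2, 1.1, 18.9]
gripper_width: 0.172
grip_force: 41.9
```

Call:
{"op": "servo_tool", "data": {
  "steps": "-0.5 0 0 0 0 0;-0.5 0 0 0 0 0"
}}

```text
time: 29.57
tcp_pos: [0.589, -0.017, 0.0117]
tcp_rot: [-3.14, -0.005, 3.069]
force: [-20.7, 0.4, 22.8]
gripper_width: 0.18
grip_force: 42.6
```

It's against the stop: the force is rising and the tool has stalled. Letting go.

Call:
{"op": "servo_tool", "data": {
  "steps": "0 0 0 0 0 0;0 0 0 0 0 0;0 0 0 0 0 0;0 0 0 0 0 0;0 0 0 0 0 0",
  "fingers": 45
}}

```text
time: 29.98
tcp_pos: [0.5916, -0.0173, 0.0113]
tcp_rot: [-3.142, 0.0, 3.069]
force: [0.1, 0.4, 1.0]
gripper_width: 0.525
grip_force: 0.0
```

Call:
{"op": "servo_tool", "data": {
  "steps": "0 0 -15 0 0 0;0 0 -25 0 0 0;0 0 -35 0 0 0;15 0 -35 0 0 0;25 0 -35 0 0 0;35 0 -10 0 0 0;35 0 0 0 0 0;35 0 0 0 0 0;0 0 0 0 0 0;0 0 0 0 0 0"
}}

```text
time: 30.82
tcp_pos: [0.4468, -0.0073, 0.1666]
tcp_rot: [-3.137, 0.002, 3.068]
force: [1.0, 0.5, 0.7]
gripper_width: 0.529
grip_force: 0.0
```

```bash
python3 - <<'E'
from h import *
from workcell import readout
c=shot('t2','top');d=shot('w11');e=shot('s2','scene');s=readout.sense();print(s['tcp_pos'],s['force'],s['time'])
a=cv2.resize(c['color'][135:255,280:380],(400,480),interpolation=cv2.INTER_CUBIC)
b=cv2.resize(d['color'][80:400,140:540],(400,320));b=np.vstack([b,cv2.resize(e['color'][180:260,220:420],(400,160),interpolation=cv2.INTER_CUBIC)])
cv2.imwrite('pics/fin.png',np.hstack([a,b]))
E
```

```text
[ 0.44866948 -0.00656993  0.16592794] [ 0.0323488  -0.85219884 -0.6663835 ] 30.9667
```

View pics/fin.png

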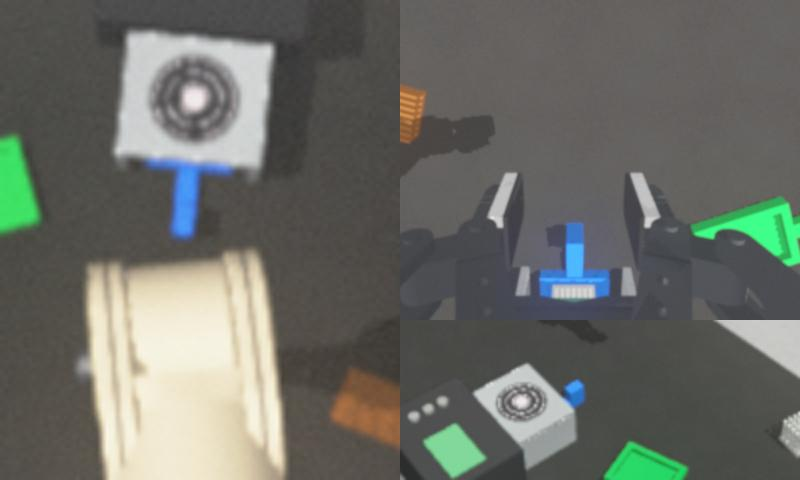

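The carrier is fully in, with only its neck and grip outside the mouth. The stack's end shows square between the walls, and the arm is clear.

```bash
python3 -c "
from workcell import manip
print(manip.close_job())"
```

```text
the job is handed in; nothing more can be done
None
```

The stack (heat sink, module, can) is on the blue carrier, the carrier is in the bay against the back stop and released, and the job was handed in after about 31 s; the verdict isn't shown, and after insertion only the stack's outer end was visible under the roof.

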